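Put the delivered medicine packs away in their stock trays

TASK

Put each of the four white packs that stand on the counter in front of the grey stock trays away in the tray that already holds packs of its own kind: standing upright on the tray's floor in the free place at the front, square with the packs behind it and facing along the tray as they do (either side to the front). Set the packs down rather than dropping them, and leave the amber glass bottle standing where it is.

Things in the scene. Friction and masses are not known exactly. Their poses are not given: they have to be found in the camera images.
- slim_center (a point): Loose: slim white medicine carton standing on end: 28 mm deep (its x), 56 mm wide (its y), 80 mm high; grip it across the 56 mm width (along its y), about 26 mm below its top. Its footprint is the thinnest of the cartons. The point is the pack's centre, 40 mm above its underside; z is up its height.
- thick_center (a point): Loose: thick white medicine carton standing on end: 44 mm deep (its x), 56 mm wide (its y), 84 mm high; grip it across the 56 mm width (along its y), about 26 mm below its top. Its footprint is the largest of the cartons. The point is the pack's centre, 42 mm above its underside; z is up its height.
- tall_center (a point): Loose: tall square white medicine carton standing on end: 40 x 40 mm, 112 mm high, the tallest of the packs; grip it across 40 mm, about 25 mm below its top. The point is the pack's centre, 56 mm above its underside; z is up its height.
- round_center (a point): Loose: round white plastic tablet bottle with a white screw cap, standing: 48 mm diameter up to 63 mm above its foot, a 40 mm cap at the top, 92 mm high; grip it across the 48 mm body, about 38 mm below its top (8 mm above its centre). The point is the pack's centre, 46 mm above its underside; z is up its height.
- place_slim (a point): Fixed grey tray holding three slim white cartons (fixed, 80 mm high, in file towards its +x), with one free place, 48 mm along x by 76 mm along y, at its front (-x) end by the blank label. Point: centre of the free place on the tray floor, 4 mm above the counter; x along the tray towards the stock (stocked packs' x the same way), z up. Walls 26 mm, front lip 20 mm above the counter, 3 mm thick.
- place_thick (a point): Fixed grey tray holding two thick white cartons (fixed, 84 mm high, in file towards its +x), with one free place, 64 mm along x by 76 mm along y, at its front (-x) end by the blank label. Point: centre of the free place on the tray floor, 4 mm above the counter; x along the tray towards the stock (stocked packs' x the same way), z up. Walls 26 mm, front lip 20 mm above the counter, 3 mm thick.
- place_tall (a point): Fixed grey tray holding two tall square white cartons (fixed, 112 mm high, in file towards its +x), with one free place, 60 mm along x by 60 mm along y, at its front (-x) end by the blank label. Point: centre of the free place on the tray floor, 4 mm above the counter; x along the tray towards the stock (stocked packs' x the same way), z up. Walls 26 mm, front lip 20 mm above the counter, 3 mm thick.
- place_round (a point): Fixed grey tray holding two round white tablet bottles (fixed, 92 mm high, in file towards its +x), with one free place, 68 mm along x by 68 mm along y, at its front (-x) end by the blank label. Point: centre of the free place on the tray floor, 4 mm above the counter; x along the tray towards the stock (stocked packs' x the same way), z up. Walls 26 mm, front lip 20 mm above the counter, 3 mm thick.
- amber_center (a point): Loose bystander: amber glass bottle with a black cap, 38 mm diameter, 98 mm high, standing among the packs; not to be disturbed. The point is its centre, 49 mm above its underside.
Mind the look-alikes: they are no part of the job. What is shaped like the part that bears thick_center but pink is not meant. What is shaped like the part that bears tall_center but red is not meant.

How it is judged:
At the end, for the whole second after the job is handed in: Each pack rests on the floor of its own tray's free place: centre within 14 mm along and across and 6 mm in height, upright within 0.1 rad, at rest; cartons square with the tray within 0.3 rad, slim and thick ones with the broad face across the tray (front or back first), the square one by any face (x of slim_center in the frame of place_slim between -0.014 and 0.014 m and y of slim_center in the frame of place_slim between -0.014 and 0.014 m and z of slim_center in the frame of place_slim between 0.034 and 0.046 m and angle between each of slim_center, thick_center, tall_center, round_center's own z axis and vertical below 0.1 rad and linear speed of each of slim, thick, tall, round below 0.02 m/s and angle between the x axis of slim_center and the x axis of place_slim, either way round below 0.3 rad and x of thick_center in the frame of place_thick between -0.014 and 0.014 m and y of thick_center in the frame of place_thick between -0.014 and 0.014 m and z of thick_center in the frame of place_thick between 0.036 and 0.048 m and angle between the x axis of thick_center and the x axis of place_thick, either way round below 0.3 rad and x of tall_center in the frame of place_tall between -0.014 and 0.014 m and y of tall_center in the frame of place_tall between -0.014 and 0.014 m and z of tall_center in the frame of place_tall between 0.05 and 0.062 m and (angle between the x axis of tall_center and the x axis of place_tall, either way round below 0.3 rad or angle between the x axis of tall_center and the y axis of place_tall, either way round below 0.3 rad) and x of round_center in the frame of place_round between -0.014 and 0.014 m and y of round_center in the frame of place_round between -0.014 and 0.014 m and z of round_center in the frame of place_round between 0.04 and 0.052 m); the robot touches nothing.
It fails at once if the amber glass bottle is shifted by more than 20 mm or tipped (distance of amber_center from where it was at the start of the episode above 0.02 m or angle between amber_center's own z axis and vertical above 0.35 rad).
It fails at once if the slim pack is dropped or thrown (falls faster than 0.8 m/s with nothing gripping it) (contact force between the fingers and slim below 0.05 N and linear speed of slim above 0.8 m/s).
It fails at once if the thick pack is dropped or thrown (falls faster than 0.8 m/s with nothing gripping it) (contact force between the fingers and thick below 0.05 N and linear speed of thick above 0.8 m/s).
It fails at once if the tall pack is dropped or thrown (falls faster than 0.8 m/s with nothing gripping it) (contact force between the fingers and tall below 0.05 N and linear speed of tall above 0.8 m/s).
It fails at once if the round pack is dropped or thrown (falls faster than 0.8 m/s with nothing gripping it) (contact force between the fingers and round below 0.05 N and linear speed of round above 0.8 m/s).
It also fails if it takes over 120 s, if anything falls off the work surface, if the arm or the gripper's body presses on something with over 40 N, if the wrist force passes 120 N, or if a joint passes its speed limit or range.

ROBOT

A 6-joint arm with a two-finger parallel gripper is mounted at the origin on the work surface. World frame = base frame: x ahead of the robot, y to its left, z up, the work surface at z = 0. Lengths are in m, angles in rad, forces in N, time in s.
With the tool pointing down it reaches from about 0.325 to 0.875 m from the base axis. Payload 4.4 kg.
Tool frame: the origin (TCP) lies on the centre line of the jaws, within the pads' length; the fingertips stand 17 mm ahead of it and the grasp point (between the pads) lies 2 mm behind it (tips_ahead is the z of the fingertips in the tool frame, in m); z points along the fingers, y is the direction in which the jaws open and shut (so a half turn about z gives the same grasp; the last joint's range is limited). The gripper opens to 85 mm and grips with 20 to 120 N. Pads are 22 mm wide; open, the fingers measure 114 mm over their backs; the gripper's body (76 mm by 85 mm) begins 54 mm behind the grasp point. The pads swing forward as they close: fully open they stand 13 mm farther back than shut.
Start: joints at [-1.272, 0.207, 1.542, -0, 1.393, -0.15], TCP at [0.249, -0.518, 0.248] pointing down, gripper open.
Joint ranges: [-2.73, 2.73], [-0.86, 2.22], [0.23, 2.46], [-1.11, 4.25], [0.08, 2.63], [-2.82, 2.82]. Speed limits (rad/s): [2.79, 2.79, 3.14, 3.14, 3.14, 3.14].

INTERFACE

Orientations are given as a rotation vector (axis times angle).
In Python, from bench import get_state, capture, camera_model, hand_in, tips_ahead gives the robot as it stands. The module is installed in compiled form; this text tells all that it offers.
- The arm moves only by the tool drive_tool, never from a script. Its argument "series" is a list of rows, each a list of 7 numbers: the finger opening in m, from 0 to 0.0854, then the shift along the world's x, y, z in m, then the turn, a rotation vector about the world's x, y, z in degrees. A call has 1 to 12 rows; each row shifts and turns the pose as measured when the row begins; what a row does not reach is not made up. A row lasts 1/10 s, in which the tool goes at most 50 mm and 8.59 degrees, less where a joint would pass 70% of its speed; a pose out of reach is approached as far as the arm can. A call with a gripper value outside its range is refused whole. The fingers move at their own pace and stop on an object; the grip force is fixed at half the most. Time passes only in rows, so rows that do not move let the fingers close. It gives the time, the measured TCP pose, the force and the opening at its end, in the units of the state.
- get_state(): the state, without advancing time (a new reading comes with each control period).
- capture(name): name is "scene" or "top" or "wrist"; returns (picture, depth): 384x512x3 uint8, blue, green, red; 384x512 float32, m along the optical axis (not along the pixel's ray), 0 where there is no reading.
- camera_model(name): a dict with "K" (3x3 intrinsics, pixels), "cam_to_world" (4x4, takes a point from camera to world coordinates). Camera axes: x right, y up, looking along -z (the intrinsics and any distortion apply to the point x, -y, -z); pixel columns grow to the right and rows downward; lengths in m; the calibration is good to about 2 mm. A picture is of the moment at which its call begins: read the wrist's pose just before it. camera_model takes no time and is no camera call; for the wrist camera it gives the pose at the moment of the call.
- hand_in(): hands the job in, once; it reports no verdict.
The state is a dict: "t": time; "qpos": joint angles; "joint_vel": joint speeds; "joint_efforts": joint torques, N m; "position": TCP position; "tcp_rot": TCP orientation; "force": force on the tool from outside, world axes, zero at the start; "moment": the same for the moment, N m; "gripper_width": opening from 0.0 (shut) to 1.0 (fully open).
Only numpy, scipy, OpenCV 4.12 (cv2) and the standard library are available. Lean on these libraries where they do the work, as an engineer would, in place of code of your own. Each camera call takes 0.05 s, during which the arm holds its last target. There are 200 camera calls.

## Working session

There is one attempt and no reset: what is moved stays moved. The work goes in short steps, Python scripts to look and compute and a tool call to move; the robot and the scene stay as the last step left them, time stands still between calls to the robot, and variables do not carry over. Pictures are saved under pics/ and viewed, about 12 in all and at most 16, crops included, and the job is handed in when it is done.

Besides the shell and the picture viewer there is one more tool, called after ">>>" as name(argument=value, ...), one argument or row to a line, values as JSON. drive_tool: Moves the arm, as the interface text tells. Its arguments: {"type":"object","properties":{"series":{"type":"array"}},"required":["series"]}

```bash
mkdir -p pics; python3 - <<'E'
from bench import *
import cv2,numpy as np
for n in("top","scene"):
    p,d=capture(n);cv2.imwrite(f"pics/{n}0.png",p);np.savez(f"{n}0.npz",p=p,d=d)
    m=camera_model(n);print(n,m)
print(get_state(),tips_ahead)
E
```

```text
top {'K': array([[477.55957607,   0.        , 255.96398776],
       [  0.        , 477.55957607, 193.02482961],
       [  0.        ,   0.        ,   1.        ]]), 'cam_to_world': array([[-0.01906068,  0.98131395, -0.19146701,  0.30122764],
       [-0.99981532, -0.01823795,  0.00605849,  0.0073724 ],
       [ 0.00245332,  0.19154713,  0.98148035,  1.11068305],
       [ 0.        ,  0.        ,  0.        ,  1.        ]])}
scene {'K': array([[376.75769122,   0.        , 250.0144553 ],
       [  0.        , 376.75769122, 190.31205039],
       [  0.        ,   0.        ,   1.        ]]), 'cam_to_world': array([[-0.66884858, -0.64571365,  0.36836866,  0.78272389],
       [ 0.74327911, -0.57197944,  0.34695201,  0.26740286],
       [-0.01333235,  0.50585908,  0.86251309,  0.73720471],
       [ 0.        ,  0.        ,  0.        ,  1.        ]])}
{'t': 0.1, 'qpos': array([-1.27248692e+00,  2.07372487e-01,  1.54282582e+00,  1.54479893e-05,
        1.39351428e+00, -1.50530178e-01]), 'joint_vel': array([-0.00010951, -0.00230604, -0.00307034, -0.00086308, -0.00135428,
        0.00103287]), 'joint_efforts': array([-4.27748028e-04, -3.84090757e+01, -2.92547500e+01, -2.38773409e-04,
        4.86601086e-03,  2.83811784e-05]), 'position': array([ 0.24928703, -0.51742164,  0.24721345]), 'tcp_rot': array([-3.06075088e+00, -6.98657428e-01,  2.21863143e-04]), 'force': array([-0.22857432,  0.48977384,  1.08896998]), 'moment': array([ 0.05158794,  0.02175251, -0.00157814]), 'gripper_width': 0.99776899608317} 0.017
```

View pics/top0.png

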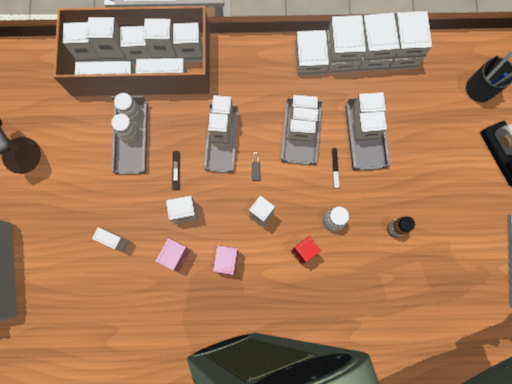

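View pics/scene0.png

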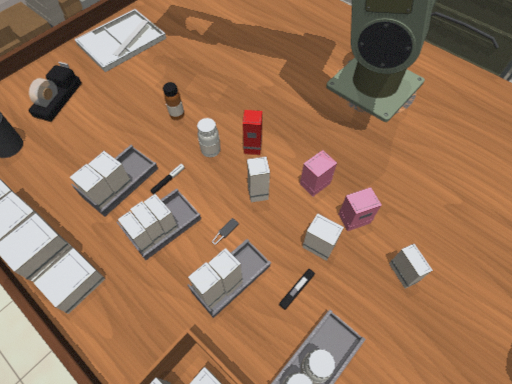

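Top view: the loose packs stand at about (110,238) slim, (181,210) thick, (261,210) tall and (336,218) round, with amber at (402,226). The trays are at x≈130 (round), 222, 302 and 368. The two pink cartons and the red one are decoys. Next I measure with depth.

```bash
cat > h.py <<'E'
import numpy as np,cv2
from bench import *
def cloud(d,m):
    K,T=m["K"],m["cam_to_world"]
    v,u=np.mgrid[:d.shape[0],:d.shape[1]]
    P=np.stack([(u-K[0,2])/K[0,0]*d,-(v-K[1,2])/K[1,1]*d,-d],-1)
    return P@T[:3,:3].T+T[:3,3]
def rect(xy):
    (c,s,a)=cv2.minAreaRect((xy*1000).astype(np.float32))
    return np.round(c,1),np.round(s,1),round(a,1)
E
python3 - <<'E'
from h import *
f=np.load("top0.npz");P=cloud(f["d"],camera_model("top"))
ok=f["d"]>0
tab=P[330:335,30:150];print("table z",np.median(P[280:310,60:150,2]))
z=P[...,2]
m=((z>.055)&(z<.14)&ok).astype(np.uint8);m[:88]=0;m[280:]=0
n,l,st,c=cv2.connectedComponentsWithStats(m)
for i in range(1,n):
    if st[i,4]<40: continue
    q=P[l==i];top=np.percentile(q[:,2],90);t=q[q[:,2]>top-.006]
    col=f["p"][l==i].mean(0).round()
    print(c[i].round(),"top",round(top*1000,1),*rect(t[:,:2]),"mean",(t[:,:2].mean(0)*1000).round(1),col)
print("trays")
for u0,u1 in((108,152),(202,243),(278,326),(344,392)):
    M=np.zeros(z.shape,bool);M[90:180,u0:u1]=1
    q=P[M&ok&(z>.0145)&(z<.04)]
    print(u0,len(q),*rect(q[:,:2]))
    fl=P[M&ok&(z>.001)&(z<.008)]; 
E
```

```text
table z -0.0011450837760733634
[491.  90.] top 85.6 [ 735.  -554.3] [38.5  6. ] 88.1 mean [ 734.6 -553. ] [33. 34. 35.]
[124. 116.] top 96.8 [691.4 300.1] [42.3 90.5] 86.5 mean [689.5 300. ] [178. 181. 182.]
[370. 114.] top 89.1 [ 683. -264.] [58.1 92.7] 89.1 mean [ 682.3 -264. ] [203. 205. 204.]
[303. 116.] top 85.0 [ 682.3 -111.3] [59.3 88.4] 82.5 mean [ 681.4 -110.4] [209. 210. 210.]
[220. 118.] top 116.9 [674.6  79.9] [42.5 84.3] 80.8 mean [674.5  79.2] [192. 195. 196.]
[507. 134.] top 78.5 [ 630.4 -574. ] [11.6 35.8] 80.4 mean [ 633.1 -574.9] [107. 118. 126.]
[180. 209.] top 85.2 [472.4 168.8] [44.3 56.1] 10.2 mean [472.  168.6] [213. 215. 216.]
[261. 210.] top 113.0 [462.7  -9. ] [39.8 39.9] 52.5 mean [462.4  -8.9] [203. 205. 206.]
[337. 218.] top 92.9 [ 446.3 -176.9] [39.2 39.5] 43.4 mean [ 446.6 -175.9] [199. 201. 200.]
[403. 225.] top 98.0 [ 425.7 -319.7] [30.4 31.7] 2.3 mean [ 425.6 -319.8] [35. 45. 57.]
[  1. 255.] top 64.2 [389.1 562. ] [125.5   4.9] 7.3 mean [372.1 559.8] [77. 84. 88.]
[107. 239.] top 81.4 [409.4 328.2] [56.6 27.8] 64.9 mean [409.4 327.7] [211. 214. 217.]
[306. 250.] top 112.9 [ 375.5 -102.6] [39.9 40.5] 36.4 mean [ 375.4 -102.7] [ 59.  64. 206.]
[170. 255.] top 85.1 [371.9 188.1] [44.3 56. ] 61.0 mean [371.7 188. ] [197. 174. 219.]
[225. 260.] top 84.9 [357.5  71.2] [43.9 55.8] 80.7 mean [357.3  71.1] [204. 179. 225.]
trays
108 761 [669.7 301.9] [104.7 204. ] 89.4
202 457 [670.2  83.3] [205.4  83.7] 1.0
278 496 [ 658.4 -107.9] [ 85.9 145.9] 83.1
344 540 [ 651.  -266.3] [164.8  87.5] 3.4
```

```bash
python3 - <<'E'
from h import *
f=np.load("top0.npz");P=cloud(f["d"],camera_model("top"));q=P[f["d"]>0].reshape(-1,3);q=q+[0,0,.001]
out=[]
for name,c,a,h in(("round",(669.7,300),-3.5,92),("tall",(674.5,79),-9.2,112),("slim",(682,-110.4),-7.5,80),("thick",(683,-264),-.9,84)):
    a=np.radians(a);R=np.array([[np.cos(a),-np.sin(a)],[np.sin(a),np.cos(a)]])
    L=(q[:,:2]*1000-c)@R   # tray coords
    z=q[:,2]*1000
    im=np.zeros((300,260),np.float32);cnt=im.copy()
    s=2;ix=((L[:,0]+110)*1).astype(int);iy=((L[:,1]+65)*1).astype(int)
    g=np.full((200,130),np.nan)
    k=(ix>=0)&(ix<200)&(iy>=0)&(iy<130)
    for x,y,zz in zip(ix[k],iy[k],z[k]): g[x,y]=np.nanmax([g[x,y],zz])
    im=np.nan_to_num(g,nan=0);im=cv2.dilate(im.astype(np.float32),np.ones((2,2)))
    im=np.clip(im*6,0,255).astype(np.uint8)
    out.append(cv2.resize(im[::-1,::-1],None,fx=1.5,fy=2.5,interpolation=0) if 0 else cv2.resize(im[::-1,::-1],None,fx=1.5,fy=1.5,interpolation=0))
    # wall: points z 18..30 in front portion
    m=(z>17)&(z<30)&(abs(L[:,0])<120)&(abs(L[:,1])<55)
    W=L[m]
    for sg in(1,-1):
        w=W[(sg*W[:,1]>24)&(W[:,0]<10)&(W[:,0]>-60)]
        p=np.polyfit(w[:,0],w[:,1],1);r=w[:,1]-np.polyval(p,w[:,0]);w=w[abs(r)<4];p=np.polyfit(w[:,0],w[:,1],1)
        print(name,"side",sg,len(w),"slope deg",np.degrees(p[0]).round(2),"y@-40",np.polyval(p,-40).round(1), "std",(w[:,1]-np.polyval(p,w[:,0])).std().round(2))
    m=(z>13)&(z<25)&(abs(L[:,1])<28)&(L[:,0]<-25)&(L[:,0]>-120)
    print("  lip pts",m.sum(),"x",L[m,0].min().round(1) if m.any() else 0,np.median(L[m,0]).round(1),np.polyfit(L[m,1],L[m,0],1).round(3))
    t=L[(abs(z-h-4)<5)&(abs(L[:,0])<110)&(abs(L[:,1])<45)]
    print("  stock",*rect(t/1000))
cv2.imwrite("pics/ortho.png",cv2.hconcat(out))
E
```

```text
round side 1 77 slope deg 4.71 y@-40 34.0 std 2.0
round side -1 78 slope deg 3.22 y@-40 -37.7 std 1.99
  lip pts 72 x -102.0 -98.6 [-5.0000e-03 -8.9095e+01]
  stock [39.5 -3.9] [124.5  89.7] 3.4
tall side 1 56 slope deg 5.63 y@-40 30.1 std 1.77
tall side -1 75 slope deg 4.17 y@-40 -34.2 std 1.83
  lip pts 92 x -106.5 -101.8 [  0.252 -83.836]
  stock [-0.   0.9] [42.5 84.3] 90.0
slim side 1 68 slope deg 0.9 y@-40 39.1 std 1.68
slim side -1 75 slope deg 0.46 y@-40 -40.6 std 1.82
  lip pts 93 x -96.8 -93.0 [ 5.2000e-02 -7.5514e+01]
  stock [ 0.4 -0.8] [59.3 88.4] 89.9
thick side 1 51 slope deg 3.33 y@-40 36.2 std 1.33
thick side -1 36 slope deg 2.57 y@-40 -42.9 std 1.74
  lip pts 93 x -115.6 -110.0 [  0.382 -84.208]
  stock [0.4 0. ] [58.1 93.5] 90.0
```

View pics/ortho.png

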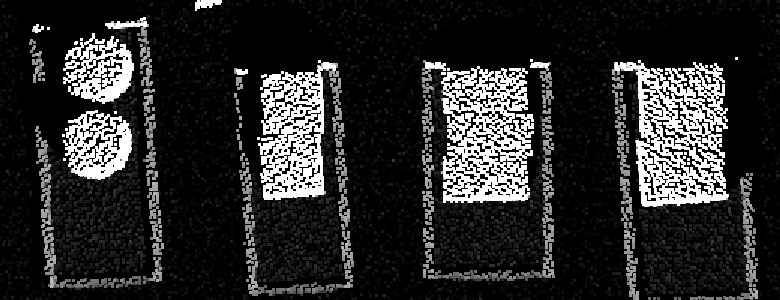

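The height maps show all four trays with clear walls and front lips. The walls give better yaw than the stock tops, so I refit with the corrected yaws.

```bash
python3 - <<'E'
from h import *
f=np.load("top0.npz");P=cloud(f["d"],camera_model("top"));q=P[f["d"]>0].reshape(-1,3);q=q+[0,0,.001];z=q[:,2]*1000
for name,c,yaw,dep,wid in(("round",(669.7,300),.5,68,68),("tall",(674.5,79),-4.3,60,60),("slim",(682,-110.4),-6.8,48,76),("thick",(683,-264),2.1,64,76)):
    for it in range(3):
        a=np.radians(yaw);R=np.array([[np.cos(a),-np.sin(a)],[np.sin(a),np.cos(a)]]);L=(q[:,:2]*1000-c)@R
        Y=[];S=[]
        for sg in(1,-1):
            w=L[(z>16)&(z<31)&(abs(sg*L[:,1]-(wid+3)/2)<9)&(L[:,0]<60)&(L[:,0]>-85)]
            for _ in range(3):
                p=np.polyfit(w[:,0],w[:,1],1);w=w[abs(w[:,1]-np.polyval(p,w[:,0]))<3.5]
            Y.append(np.polyval(p,-70));S.append(np.degrees(p[0]))
        yaw+=np.mean(S)
    yc=np.mean(Y)
    m=(z>14)&(z<25)&(abs(L[:,1]-yc)<wid/2-5)&(L[:,0]<-60)&(L[:,0]>-125)
    l=L[m];p=np.polyfit(l[:,1],l[:,0],1);xl=l[:,0];md=np.median(xl)
    xl=xl[abs(xl-md)<5]
    lip=xl.mean()
    st=L[(z>70)&(abs(L[:,1]-yc)<12)&(L[:,0]<20)][:,0]; 
    ctr=np.array([lip+1.5+dep/2,yc]);cw=R@ctr+c
    sf=np.percentile(L[(z>60)&(abs(L[:,1]-yc)<12)&(L[:,0]<60)&(L[:,0]>-90)][:,0],1)
    print(name,"yaw",round(yaw,2),"slopes",np.round(S,2),"wall sep",round(Y[0]-Y[1],1),"lip x",lip.round(1),len(xl),"lipslope",np.degrees(p[0]).round(1),"stock front - lip",(sf-lip-1.5).round(1),"place",cw.round(1))
E
```

```text
round yaw 0.16 slopes [ 0.19 -0.22] wall sep 71.6 lip x -98.9 60 lipslope 0.9 stock front - lip 70.1 place [606.3 300.4]
tall yaw -4.86 slopes [ 0.35 -0.35] wall sep 63.7 lip x -103.3 46 lipslope 0.9 stock front - lip 60.9 place [603.1  86.2]
slim yaw -6.87 slopes [-0.16  0.16] wall sep 80.0 lip x -94.2 65 lipslope 0.5 stock front - lip 49.1 place [ 613.8 -102.5]
thick yaw 2.66 slopes [ 0.48 -0.48] wall sep 79.5 lip x -111.4 60 lipslope -0.4 stock front - lip 64.7 place [ 605.2 -268. ]
```

Tray fits agree with the given sizes: wall separations match, and the free lengths come out at 70/61/49/65 mm. I start with the round bottle.

>>> drive_tool(
  series=[
    [0.085, 0.022, 0.038, 0, 0, 0, -2.9],
    [0.085, 0.022, 0.038, 0, 0, 0, -2.9],
    [0.085, 0.022, 0.038, 0, 0, 0, -2.9],
    [0.085, 0.022, 0.038, 0, 0, 0, -2.9],
    [0.085, 0.022, 0.038, 0, 0, 0, -2.9],
    [0.085, 0.022, 0.038, 0, 0, 0, -2.9],
    [0.085, 0.022, 0.038, 0, 0, 0, -2.9],
    [0.085, 0.022, 0.038, 0, 0, 0, -2.9],
    [0.085, 0.022, 0.038, 0, 0, 0, -2.9],
    [0.085, 0, 0, -0.02, 0, 0, 0],
    [0.085, 0, 0, -0.02, 0, 0, 0],
    [0.085, 0, 0, 0, 0, 0, 0],
  ],
)

```text
t: 1.3
position: [0.4494, -0.158, 0.2012]
tcp_rot: [-3.132, 0.043, 0.003]
force: [-1.3, 0.3, 0.1]
gripper_width: 0.993
```

```bash
cat >> h.py <<'E'
def look(name,top,near=None,tol=.006):
    m=camera_model(name);p,d=capture(name);P=cloud(d,m)
    M=((abs(P[...,2]-top)<tol)&(d>0)).astype(np.uint8)
    n,l,st,c=cv2.connectedComponentsWithStats(M)
    for i in range(1,n):
        t=P[l==i]
        if st[i,4]>150 and (near is None or np.hypot(*(t[:,:2].mean(0)-near))<.12):
            print(name,"px",c[i].round(),"n",st[i,4],"z",np.median(t[:,2]).round(4),*rect(t[:,:2]),"mean",(t[:,:2].mean(0)*1000).round(1))
    return p,d,P
def tcp():
    s=get_state();r=s["tcp_rot"];print("tcp",(s["position"]*1000).round(1),"yaw",np.degrees(2*np.arctan2(r[1],r[0])).round(2),"tilt",np.degrees(np.arccos(-__import__("scipy.spatial.transform",fromlist=["R"]).Rotation.from_rotvec(r).as_matrix()[2,2])).round(2),"w",s["gripper_width"].round(3),"f",s["force"].round(1))
E
python3 - <<'E'
from h import *
tcp();p,d,P=look("wrist",.092,(.446,-.176));cv2.imwrite("pics/w1.png",p)
E
```

```text
Traceback (most recent call last):
  File "h.py", line 21, in tcp
    s=get_state();r=s["tcp_rot"];print("tcp",(s["position"]*1000).round(1),"yaw",np.degrees(2*np.arctan2(r[1],r[0])).round(2),"tilt",np.degrees(np.arccos(-__import__("scipy.spatial.transform",fromlist=["R"]).Rotation.from_rotvec(r).as_matrix()[2,2])).round(2),"w",s["gripper_width"].round(3),"f",s["force"].round(1))
                                                                                                                                                                                                                                                                        ^^^^^^^^^^^^^^^^^^^^^^^^
AttributeError: 'float' object has no attribute 'round'
```

```bash
python3 - <<'E'
import re
s=open("h.py").read();i=s.index("def tcp")
s=s[:i]+'''from scipy.spatial.transform import Rotation
def tcp():
    s=get_state();R=Rotation.from_rotvec(s["tcp_rot"]).as_matrix()
    print("tcp",(s["position"]*1000).round(1),"yaw %.2f tilt %.2f w %.3f"%(np.degrees(np.arctan2(R[1,0],R[0,0])),np.degrees(np.arccos(-R[2,2])),s["gripper_width"]),"f",np.round(s["force"],1))
'''
open("h.py","w").write(s)
E
python3 - <<'E'
from h import *
tcp();p,d,P=look("wrist",.092,(.446,-.176));cv2.imwrite("pics/w1.png",p)
E
```

```text
tcp [ 449.4 -158.   201.2] yaw -1.56 tilt 0.52 w 0.993 f [-1.3  0.3  0.1]
wrist px [281. 196.] n 2160 z 0.0908 [ 446.4 -177.8] [41.2 41.4] 76.6 mean [ 447.4 -177.7]
wrist px [197. 268.] n 487 z 0.0921 [ 389.2 -106.5] [55.1 27.7] 80.5 mean [ 389.1 -110.4]
```

View pics/w1.png

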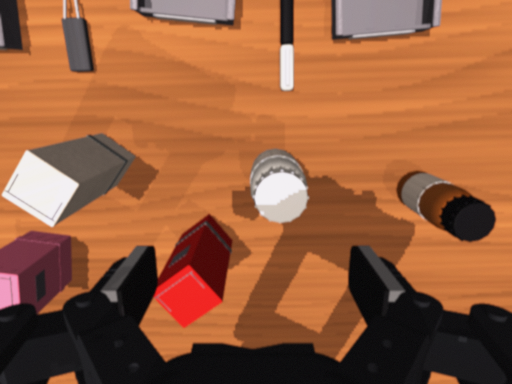

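The wrist view shows the round cap at (280,197). It agrees with the top camera within about 1 mm. Red is at (190,290), amber at (467,217), and both are clear of the fingers.

>>> drive_tool(
  series=[
    [0.085, -0.003, -0.019, 0, 0, 0, -5],
    [0.085, 0, 0, -0.03, 0.3, 0, -4],
    [0.085, 0, 0, -0.03, 0, 0, 0],
    [0.085, 0, 0, -0.03, 0, 0, 0],
    [0.085, 0, 0, -0.02, 0, 0, 0],
    [0.085, 0, 0, -0.01, 0, 0, 0],
    [0.085, 0, 0, -0.005, 0, 0, 0],
    [0.085, 0, 0, 0, 0, 0, 0],
  ],
)

```text
t: 2.15
position: [0.4519, -0.1861, 0.0831]
tcp_rot: [-3.122, 0.31, -0.025]
force: [-0.4, -0.3, 0.3]
gripper_width: 0.997
```

```bash
python3 -c "
from h import *
tcp()"
```

```text
tcp [ 451.9 -186.1   83.1] yaw -11.35 tilt 0.95 w 0.997 f [-0.4 -0.3  0.3]
```

```bash
cat >> h.py <<'E'
def corr(x,y,z,yaw):
    s=get_state();R=Rotation.from_rotvec(s["tcp_rot"])
    T=Rotation.from_euler("z",yaw,degrees=True)*Rotation.from_euler("x",180,degrees=True)
    print("t %.2f w %.3f"%(s["t"],s["gripper_width"]),"f",np.round(s["force"],1),"at",(s["position"]*1000).round(1))
    print("shift mm",(np.array([x,y,z])-s["position"]*1000).round(1),"turn deg",(T*R.inv()).as_rotvec(degrees=True).round(2))
E
python3 -c "
from h import *
corr(446.6,-177.2,52,-11)"
```

```text
t 2.15 w 0.997 f [-0.4 -0.3  0.3] at [ 451.9 -186.1   83.1]
shift mm [ -5.3   8.9 -31.1] turn deg [-0.16  0.93  0.35]
```

>>> drive_tool(
  series=[
    [0.085, -0.005, 0.007, 0, 0, 0.9, 0],
    [0.085, 0, 0, 0, 0, 0, 0],
    [0.085, 0, 0, -0.015, 0, 0, 0],
    [0.085, 0, 0, -0.015, 0, 0, 0],
    [0.085, 0, 0, 0, 0, 0, 0],
  ],
)

```text
t: 2.65
position: [0.4509, -0.1808, 0.0585]
tcp_rot: [3.123, -0.309, 0.016]
force: [0.1, -0.4, -0.1]
gripper_width: 0.997
```

```bash
python3 -c "
from h import *
corr(446.6,-177.2,52,-11)"
```

```text
t 2.65 w 0.997 f [ 0.1 -0.4 -0.1] at [ 450.9 -180.8   58.5]
shift mm [-4.3  3.6 -6.5] turn deg [0.22 0.55 0.3 ]
```

>>> drive_tool(
  series=[
    [0.085, -0.006, 0.004, -0.005, 0.2, 0.6, 0.3],
    [0.085, 0, 0, -0.003, 0, 0, 0],
    [0.048, 0, 0, 0, 0, 0, 0],
    [0.04, 0, 0, 0, 0, 0, 0],
    [0.04, 0, 0, 0, 0, 0, 0],
    [0.04, 0, 0, 0, 0, 0, 0],
    [0.04, 0, 0, 0, 0, 0, 0],
    [0.04, 0, 0, 0, 0, 0, 0],
  ],
)

```text
t: 3.45
position: [0.447, -0.1777, 0.0538]
tcp_rot: [3.124, -0.299, 0.006]
force: [-0.2, 0.2, -0.6]
gripper_width: 0.541
```

```bash
python3 -c "
from h import *
corr(446.6,-177.2,52,-11)"
```

```text
t 3.45 w 0.541 f [-0.2  0.2 -0.6] at [ 447.  -177.7   53.8]
shift mm [-0.4  0.5 -1.8] turn deg [ 0.22  0.21 -0.07]
```

>>> drive_tool(
  series=[
    [0.03, 0, 0, 0.015, 0, 0, 0],
    [0.03, 0, 0, 0.03, 0, 0, 0],
    [0.03, 0, 0, 0.035, 0, 0, 0],
    [0.03, 0, 0, 0.03, 0, 0, 0],
    [0.03, 0, 0, 0.01, 0, 0, 0],
    [0.03, 0.006, 0.02, 0, 0, 0, 1],
    [0.03, 0.013, 0.039, 0, 0, 0, 1],
    [0.03, 0.013, 0.039, 0, 0, 0, 1],
    [0.03, 0.013, 0.039, 0, 0, 0, 1],
    [0.03, 0.013, 0.039, 0, 0, 0, 1],
    [0.03, 0.013, 0.039, 0, 0, 0, 1],
    [0.03, 0.013, 0.039, 0, 0, 0, 1],
  ],
)

```text
t: 4.65
position: [0.526, 0.0823, 0.1697]
tcp_rot: [3.137, -0.119, -0.013]
force: [0.1, 0.1, -1.1]
gripper_width: 0.545
```

```bash
python3 -c "
from h import *
corr(606.3,300.4,58,0)"
```

```text
t 4.65 w 0.545 f [ 0.1  0.1 -1.1] at [526.   82.3 169.7]
shift mm [  80.3  218.1 -111.7] turn deg [ 0.13 -0.47  4.35]
```

>>> drive_tool(
  series=[
    [0.03, 0.015, 0.039, 0, 0, 0, 1],
    [0.03, 0.015, 0.039, 0, 0, 0, 1],
    [0.03, 0.015, 0.039, 0, 0, 0, 1],
    [0.03, 0.015, 0.039, 0, 0, 0, 0],
    [0.03, 0.014, 0.035, 0, 0, 0, 0],
    [0.03, 0.005, 0.014, 0, 0, 0, 0],
    [0.03, 0, 0, 0, 0, 0, 0],
    [0.03, 0, 0, 0, 0, 0, 0],
  ],
)

```text
t: 5.45
position: [0.601, 0.3008, 0.155]
tcp_rot: [3.134, -0.021, -0.04]
force: [0.5, 1.1, -0.9]
gripper_width: 0.541
```

```bash
python3 -c "
from h import *
corr(606.3,300.4,58,0)"
```

```text
t 5.45 w 0.541 f [ 0.5  1.1 -0.9] at [601.  300.8 155. ]
shift mm [  5.3  -0.4 -97. ] turn deg [ 0.39 -1.45  0.76]
```

>>> drive_tool(
  series=[
    [0.03, 0.006, 0, 0, 0.4, -1.6, 0.8],
    [0.03, 0.001, 0, -0.02, 0, 0, 0],
    [0.03, 0, 0, -0.025, 0, 0, 0],
    [0.03, 0, 0, -0.02, 0, 0, 0],
    [0.03, 0, 0, -0.01, 0, 0, 0],
    [0.03, 0, 0, 0, 0, 0, 0],
  ],
)

```text
t: 6.05
position: [0.6053, 0.2914, 0.0753]
tcp_rot: [3.138, -0.01, -0.003]
force: [-0.4, -0.0, -1.6]
gripper_width: 0.543
```

```bash
python3 -c "
from h import *
corr(606.3,300.4,58,0)"
```

```text
t 6.05 w 0.543 f [-0.4 -0.  -1.6] at [605.3 291.4  75.3]
shift mm [  1.    9.  -17.3] turn deg [ 0.22 -0.11  0.38]
```

>>> drive_tool(
  series=[
    [0.03, 0.001, 0.01, 0, 0.2, 0, 0.3],
    [0.03, 0, 0, 0, 0, 0, 0],
  ],
)

```text
t: 6.25
position: [0.607, 0.301, 0.0764]
tcp_rot: [-3.141, 0.004, 0.002]
force: [-0.7, 0.3, -1.1]
gripper_width: 0.537
```

```bash
python3 -c "
from h import *
corr(606.3,300.4,58,0)"
```

```text
t 6.25 w 0.537 f [-0.7  0.3 -1.1] at [607.  301.   76.4]
shift mm [ -0.7  -0.6 -18.4] turn deg [-0.02 -0.06  0.16]
```

>>> drive_tool(
  series=[
    [0.03, 0, 0, -0.01, 0, 0, 0],
    [0.03, 0, 0, -0.006, 0, 0, 0],
    [0.03, 0, 0, -0.004, 0, 0, 0],
    [0.03, 0, 0, -0.002, 0, 0, 0],
    [0.03, 0, 0, 0, 0, 0, 0],
  ],
)

```text
t: 6.75
position: [0.6095, 0.3025, 0.0574]
tcp_rot: [-3.14, 0.002, -0.008]
force: [-0.3, 0.3, -0.9]
gripper_width: 0.544
```

```bash
python3 -c "
from h import *
corr(606.3,300.4,58,0)"
```

```text
t 6.75 w 0.544 f [-0.3  0.3 -0.9] at [609.5 302.5  57.4]
shift mm [-3.2 -2.1  0.6] turn deg [-0.11  0.31  0.08]
```

>>> drive_tool(
  series=[
    [0.03, -0.004, -0.002, 0, 0, 0.3, 0],
    [0.03, 0, 0, -0.003, 0, 0, 0],
    [0.03, 0, 0, 0, 0, 0, 0],
  ],
)

```text
t: 7.05
position: [0.6056, 0.3004, 0.0583]
tcp_rot: [-3.14, 0.002, -0.0]
force: [-0.4, 1.3, -1.5]
gripper_width: 0.541
```

```bash
python3 -c "
from h import *
corr(606.3,300.4,58,0)"
```

```text
t 7.05 w 0.541 f [-0.4  1.3 -1.5] at [605.6 300.4  58.3]
shift mm [ 0.7  0.  -0.3] turn deg [-0.1   0.01  0.07]
```

>>> drive_tool(
  series=[
    [0.03, 0, 0, -0.003, 0, 0, 0],
    [0.03, 0, 0, -0.002, 0, 0, 0],
  ],
)

```text
t: 7.25
position: [0.6065, 0.3006, 0.0573]
tcp_rot: [-3.139, 0.002, -0.003]
force: [-6.4, -2.4, 12.2]
gripper_width: 0.542
```

>>> drive_tool(
  series=[
    [0.03, 0, 0, -0.002, 0, 0, 0],
  ],
)

```text
t: 7.35
position: [0.6065, 0.3006, 0.0573]
tcp_rot: [-3.14, 0.001, -0.003]
force: [-4.6, -2.1, 10.7]
gripper_width: 0.542
```

Contact at z 57.3 (12 N) matches the expected floor height. I release, rise and head for the slim pack.

>>> drive_tool(
  series=[
    [0.06, 0, 0, 0, 0, 0, 0],
    [0.085, 0, 0, 0, 0, 0, 0],
    [0.085, 0, 0, 0, 0, 0, 0],
    [0.085, 0, 0, 0.01, 0, 0, 0],
    [0.085, 0, 0, 0.03, 0, 0, 0],
    [0.085, 0, 0, 0.04, 0, 0, 0],
    [0.085, 0, 0, 0.04, 0, 0, 0],
    [0.085, 0, 0, 0.02, 0, 0, 0],
    [0.085, -0.03, 0.004, 0, 0, 0, -5],
    [0.085, -0.04, 0.005, 0, 0, 0, -5],
    [0.085, -0.04, 0.005, 0, 0, 0, -5],
    [0.085, -0.04, 0.005, 0, 0, 0, -5],
  ],
)

```text
t: 8.55
position: [0.4564, 0.3178, 0.205]
tcp_rot: [-3.082, 0.577, -0.012]
force: [0.9, 0.2, -0.4]
gripper_width: 0.994
```

```bash
python3 -c "
from h import *
corr(409.4,328,52,-25.1)"
```

```text
t 8.55 w 0.994 f [ 0.9  0.2 -0.4] at [456.4 317.8 205. ]
shift mm [ -47.    10.2 -153. ] turn deg [-0.25  0.49 -3.91]
```

>>> drive_tool(
  series=[
    [0.085, -0.03, 0.008, 0, 0, 0.5, -3],
    [0.085, -0.008, 0.002, 0, 0, 0, 0],
    [0.085, 0, 0, 0, 0, 0, 0],
    [0.085, 0, 0, 0, 0, 0, 0],
  ],
)

```text
t: 8.95
position: [0.4135, 0.3286, 0.207]
tcp_rot: [-3.067, 0.654, -0.0]
force: [0.3, 0.0, -0.5]
gripper_width: 0.994
```

```bash
python3 -c "
from h import *
look('wrist',.08,(.409,.328));look('top',.08,(.409,.328));look('top',.096,(.606,.3));corr(409.4,328,52,-25.1)"
```

```text
wrist px [258. 191.] n 2338 z 0.0787 [409.1 326.4] [55.4 28.4] 64.4 mean [409.9 326.4]
top px [122. 102.] n 247 z 0.0951 [715.3 297.8] [40.7 38.4] 1.7 mean [714.2 297.7]
top px [120. 123.] n 256 z 0.0949 [665.  301.7] [39.  40.4] 54.4 mean [664.8 301.7]
top px [119. 148.] n 262 z 0.0946 [605.7 301.8] [38.8 39.4] 5.5 mean [605.6 301.5]
t 9.10 w 0.996 f [ 0.6 -0.1 -0.2] at [414.  328.3 206.6]
shift mm [  -4.6   -0.3 -154.6] turn deg [-0.3   0.04 -0.95]
```

The round pack sits at (605.7, 301.6) against a target of (606.3, 300.4), with its top level with the stock. Now I descend on the slim pack.

>>> drive_tool(
  series=[
    [0.085, -0.006, -0.001, 0, -0.3, 0, -1],
    [0.085, 0, 0, 0, 0, 0, 0],
    [0.085, 0, 0, -0.03, 0, 0, 0],
    [0.085, 0, 0, -0.035, 0, 0, 0],
    [0.085, 0, 0, -0.03, 0, 0, 0],
    [0.085, 0, 0, -0.01, 0, 0, 0],
    [0.085, 0, 0, 0, 0, 0, 0],
    [0.085, 0, 0, 0, 0, 0, 0],
  ],
)

```text
t: 9.9
position: [0.4129, 0.3271, 0.101]
tcp_rot: [-3.061, 0.692, -0.01]
force: [-0.0, 0.7, 0.2]
gripper_width: 0.996
```

```bash
python3 -c "
from h import *
corr(409.3,327.2,52,-25.2)"
```

```text
t 9.90 w 0.996 f [-0.   0.7  0.2] at [412.9 327.1 101. ]
shift mm [ -3.6   0.1 -49. ] turn deg [-0.12  0.4   0.27]
```

>>> drive_tool(
  series=[
    [0.085, -0.005, 0, 0, -0.1, 0.5, 0.2],
    [0.085, 0, 0, -0.02, 0, 0, 0],
    [0.085, 0, 0, -0.02, 0, 0, 0],
    [0.085, 0, 0, -0.006, 0, 0, 0],
    [0.085, 0, 0, 0, 0, 0, 0],
  ],
)

```text
t: 10.4
position: [0.4132, 0.3309, 0.0625]
tcp_rot: [-3.055, 0.683, -0.014]
force: [0.4, 0.2, 0.2]
gripper_width: 0.996
```

```bash
python3 -c "
from h import *
corr(409.3,327.2,52,-25.2)"
```

```text
t 10.40 w 0.996 f [0.4 0.2 0.2] at [413.2 330.9  62.5]
shift mm [ -3.9  -3.7 -10.5] turn deg [-0.48  0.65  0.01]
```

>>> drive_tool(
  series=[
    [0.085, -0.005, -0.004, -0.006, -0.5, 0.6, 0],
    [0.085, -0.001, -0.001, -0.006, 0, 0, 0],
    [0.085, 0, 0, 0, 0, 0, 0],
  ],
)

```text
t: 10.7
position: [0.4085, 0.3267, 0.0527]
tcp_rot: [-3.064, 0.685, -0.006]
force: [0.1, -0.0, -0.7]
gripper_width: 0.993
```

```bash
python3 -c "
from h import *
corr(409.3,327.2,52,-25.2)"
```

```text
t 10.70 w 0.993 f [ 0.1 -0.  -0.7] at [408.5 326.7  52.7]
shift mm [ 0.8  0.5 -0.7] turn deg [-0.08  0.25 -0.01]
```

>>> drive_tool(
  series=[
    [0.06, 0, 0, 0, 0, 0, 0],
    [0.04, 0, 0, 0, 0, 0, 0],
    [0.04, 0, 0, 0, 0, 0, 0],
    [0.04, 0, 0, 0, 0, 0, 0],
    [0.04, 0, 0, 0, 0, 0, 0],
    [0.04, 0, 0, 0.015, 0, 0, 0],
    [0.04, 0, 0, 0.03, 0, 0, 0],
    [0.04, 0, 0, 0.035, 0, 0, 0],
    [0.04, 0, 0, 0.035, 0, 0, 0],
    [0.04, 0, 0, 0.02, 0, 0, 0],
    [0.04, 0, 0, 0, 0, 0, 0],
  ],
)

```text
t: 11.8
position: [0.4059, 0.3251, 0.1906]
tcp_rot: [3.065, -0.685, -0.0]
force: [0.6, -0.5, -0.7]
gripper_width: 0.651
```

```bash
python3 -c "
from h import *
corr(613.8,-102.5,56,-6.9)"
```

```text
t 11.80 w 0.651 f [ 0.6 -0.5 -0.7] at [405.9 325.1 190.6]
shift mm [ 207.9 -427.6 -134.6] turn deg [ 0.07 -0.02 18.31]
```

>>> drive_tool(
  series=[
    [0.04, 0.009, -0.018, 0, 0, 0, 1],
    [0.04, 0.017, -0.035, 0, 0, 0, 1.6],
    [0.04, 0.017, -0.035, 0.001, 0, 0, 1.6],
    [0.04, 0.017, -0.035, 0.001, 0, 0, 1.6],
    [0.04, 0.017, -0.035, 0.001, 0, 0, 1.6],
    [0.04, 0.017, -0.035, 0.001, 0, 0, 1.6],
    [0.04, 0.017, -0.035, 0.001, 0, 0, 1.6],
    [0.04, 0.017, -0.035, 0.001, 0, 0, 1.6],
    [0.04, 0.017, -0.035, 0.001, 0, 0, 1.6],
    [0.04, 0.017, -0.035, 0.001, 0, 0, 1.6],
    [0.04, 0.017, -0.035, 0.001, 0, 0, 1.6],
    [0.04, 0.01, -0.02, 0, 0, 0, 0],
  ],
)

```text
t: 13.0
position: [0.5883, -0.0761, 0.1794]
tcp_rot: [3.132, -0.193, -0.041]
force: [-0.7, 0.3, -0.8]
gripper_width: 0.647
```

```bash
python3 -c "
from h import *
corr(613.8,-102.5,56,-6.9)"
```

```text
t 13.00 w 0.647 f [-0.7  0.3 -0.8] at [588.3 -76.1 179.4]
shift mm [  25.5  -26.4 -123.4] turn deg [ 0.08 -1.52  0.15]
```

>>> drive_tool(
  series=[
    [0.04, 0.022, -0.018, 0, 0, -1.5, 0],
    [0.04, 0, 0, 0, 0, 0, 0],
    [0.04, 0, 0, 0, 0, 0, 0],
  ],
)

```text
t: 13.3
position: [0.6089, -0.0982, 0.1723]
tcp_rot: [-3.135, 0.202, 0.013]
force: [0.7, -0.8, -0.0]
gripper_width: 0.646
```

```bash
python3 -c "
from h import *
corr(613.8,-102.5,56,-6.9)"
```

```text
t 13.30 w 0.646 f [ 0.7 -0.8 -0. ] at [608.9 -98.2 172.3]
shift mm [   4.9   -4.3 -116.3] turn deg [-0.04 -0.48  0.47]
```

>>> drive_tool(
  series=[
    [0.04, 0.005, -0.005, 0, 0, -0.4, 0.5],
    [0.04, 0, 0, -0.02, 0, 0, 0],
    [0.04, 0, 0, -0.03, 0, 0, 0],
    [0.04, 0, 0, -0.025, 0, 0, 0],
    [0.04, 0, 0, -0.005, 0, 0, 0],
    [0.04, 0, 0, 0, 0, 0, 0],
  ],
)

```text
t: 13.9
position: [0.612, -0.0992, 0.0883]
tcp_rot: [-3.135, 0.176, 0.005]
force: [0.5, -0.4, -0.4]
gripper_width: 0.647
```

```bash
python3 -c "
from h import *
corr(613.8,-102.5,56,-6.9)"
```

```text
t 13.90 w 0.647 f [ 0.5 -0.4 -0.4] at [612.  -99.2  88.3]
shift mm [  1.8  -3.3 -32.3] turn deg [-0.11 -0.19 -0.47]
```

>>> drive_tool(
  series=[
    [0.04, 0.001, -0.004, 0, 0, -0.2, -0.5],
    [0.04, 0, 0, -0.012, 0, 0, 0],
    [0.04, 0, 0, -0.012, 0, 0, 0],
    [0.04, 0, 0, -0.004, 0, 0, 0],
    [0.04, 0, 0, 0, 0, 0, 0],
  ],
)

```text
t: 14.4
position: [0.6158, -0.1038, 0.0624]
tcp_rot: [-3.136, 0.189, -0.012]
force: [-0.1, -0.4, -1.1]
gripper_width: 0.651
```

```bash
python3 -c "
from h import *
corr(613.8,-102.5,56,-6.9)"
```

```text
t 14.40 w 0.651 f [-0.1 -0.4 -1.1] at [ 615.8 -103.8   62.4]
shift mm [-2.   1.3 -6.4] turn deg [ 0.01  0.43 -0.  ]
```

>>> drive_tool(
  series=[
    [0.04, -0.002, 0.001, -0.003, 0, 0.4, 0],
    [0.04, 0, 0, -0.003, 0, 0, 0],
    [0.04, 0, 0, -0.003, 0, 0, 0],
    [0.04, 0, 0, -0.002, 0, 0, 0],
  ],
)

```text
t: 14.8
position: [0.6148, -0.1031, 0.0576]
tcp_rot: [3.136, -0.188, 0.001]
force: [-1.8, 0.3, 4.4]
gripper_width: 0.654
```

```bash
python3 -c "
from h import *
corr(613.8,-102.5,56,-6.9)"
```

```text
t 14.80 w 0.654 f [-1.8  0.3  4.4] at [ 614.8 -103.1   57.6]
shift mm [-1.   0.6 -1.6] turn deg [ 0.03  0.02 -0.02]
```

>>> drive_tool(
  series=[
    [0.04, 0, 0, -0.002, 0, 0, 0],
    [0.07, 0, 0, 0, 0, 0, 0],
    [0.085, 0, 0, 0, 0, 0, 0],
    [0.085, 0, 0, 0, 0, 0, 0],
    [0.085, 0, 0, 0.01, 0, 0, 0],
    [0.085, 0, 0, 0.03, 0, 0, 0],
    [0.085, 0, 0, 0.04, 0, 0, 0],
    [0.085, 0, 0, 0.045, 0, 0, 0],
    [0.085, 0, 0, 0.03, 0, 0, 0],
    [0.085, -0.025, 0.015, 0, 0, 0, -7],
    [0.085, -0.035, 0.021, 0, 0, 0, -7],
    [0.085, -0.035, 0.021, 0, 0, 0, -7],
  ],
)

```text
t: 16.0
position: [0.5212, -0.0475, 0.2238]
tcp_rot: [3.042, -0.782, 0.016]
force: [0.4, 0.8, 0.5]
gripper_width: 0.992
```

```bash
python3 -c "
from h import *
look('top',.084,(.614,-.1025),.007);corr(462.6,-8.9,85,-37.5)"
```

```text
t 16.05 w 0.999 f [-4.6  3.3 -1.9] at [513.8 -43.3 221.3]
shift mm [ -51.2   34.4 -136.3] turn deg [-0.09 -0.06 -8.61]
```

>>> drive_tool(
  series=[
    [0.085, -0.035, 0.024, 0, 0, 0, -7],
    [0.085, -0.01, 0.008, 0, 0, 0, -1],
    [0.085, 0, 0, 0, 0, 0, 0],
    [0.085, 0, 0, 0, 0, 0, 0],
  ],
)

```text
t: 16.45
position: [0.4652, -0.0096, 0.2208]
tcp_rot: [-2.978, 0.997, 0.006]
force: [-0.4, -0.6, -0.0]
gripper_width: 0.992
```

```bash
python3 -c "
from h import *
look('top',.084,(.614,-.1025),.007);look('wrist',.112,(.4626,-.0089));corr(462.6,-8.9,85,-37.5)"
```

```text
top px [304. 112.] n 814 z 0.0829 [ 683.4 -111.3] [59.3 88.8] 82.4 mean [ 685.9 -110.8]
wrist px [256. 195.] n 2708 z 0.1107 [462.3 -10.5] [40.1 40.8] 50.8 mean [463.3 -11.1]
t 16.55 w 0.992 f [ 0.3 -0.9 -0.3] at [465.9 -10.1 220.9]
shift mm [  -3.3    1.2 -135.9] turn deg [-0.12 -0.18 -0.44]
```

>>> drive_tool(
  series=[
    [0.085, -0.004, 0, 0, 0, 0, -1],
    [0.085, 0, 0, 0, 0, 0, 0],
    [0.085, 0, 0, -0.025, 0, 0, 0],
    [0.085, 0, 0, -0.03, 0, 0, 0],
    [0.085, 0, 0, -0.02, 0, 0, 0],
    [0.085, 0, 0, 0, 0, 0, 0],
    [0.085, 0, 0, 0, 0, 0, 0],
  ],
)

```text
t: 17.25
position: [0.4671, -0.0135, 0.1465]
tcp_rot: [-2.966, 1.031, -0.006]
force: [0.3, -0.3, 1.5]
gripper_width: 0.996
```

```bash
python3 -c "
from h import *
corr(462.6,-9.8,85,-38)"
```

```text
t 17.25 w 0.996 f [ 0.3 -0.3  1.5] at [467.1 -13.5 146.5]
shift mm [ -4.5   3.7 -61.5] turn deg [-0.01  0.24  0.33]
```

>>> drive_tool(
  series=[
    [0.085, -0.006, 0.005, 0, 0, 0.3, 0.3],
    [0.085, -0.001, 0, -0.02, 0, 0, 0],
    [0.085, -0.001, 0.001, -0.022, 0, 0, 0],
    [0.085, -0.001, 0, -0.014, 0, 0, 0],
    [0.085, 0, 0, 0, 0, 0, 0],
    [0.085, 0, 0, 0, 0, 0, 0],
  ],
)

```text
t: 17.85
position: [0.4635, -0.0075, 0.0976]
tcp_rot: [-2.969, 1.021, -0.021]
force: [-1.1, 0.7, -0.4]
gripper_width: 0.995
```

```bash
python3 -c "
from h import *
corr(462.6,-9.8,85,-38)"
```

```text
t 17.85 w 0.995 f [-1.1  0.7 -0.4] at [463.5  -7.5  97.6]
shift mm [ -0.9  -2.3 -12.6] turn deg [ 0.14  0.77 -0.05]
```

>>> drive_tool(
  series=[
    [0.085, -0.002, -0.003, -0.008, 0.1, 0.8, 0],
    [0.085, -0.001, 0, -0.006, 0, 0, 0],
    [0.085, 0, 0, 0, 0, 0, 0],
  ],
)

```text
t: 18.15
position: [0.4628, -0.0111, 0.0857]
tcp_rot: [2.971, -1.021, 0.007]
force: [-0.1, 0.1, -0.3]
gripper_width: 1.0
```

```bash
python3 -c "
from h import *
corr(462.6,-9.8,85,-38)"
```

```text
t 18.15 w 1.000 f [-0.1  0.1 -0.3] at [462.8 -11.1  85.7]
shift mm [-0.2  1.3 -0.7] turn deg [ 0.11  0.25 -0.07]
```

>>> drive_tool(
  series=[
    [0.06, 0, 0, 0, 0, 0, 0],
    [0.03, 0, 0, 0, 0, 0, 0],
    [0.03, 0, 0, 0, 0, 0, 0],
    [0.03, 0, 0, 0, 0, 0, 0],
    [0.03, 0, 0, 0, 0, 0, 0],
    [0.03, 0, 0, 0, 0, 0, 0],
    [0.03, 0, 0, 0.015, 0, 0, 0],
    [0.03, 0, 0, 0.03, 0, 0, 0],
    [0.03, 0, 0, 0.03, 0, 0, 0],
    [0.03, 0, 0, 0.015, 0, 0, 0],
    [0.03, 0, 0, 0, 0, 0, 0],
    [0.03, 0, 0, 0, 0, 0, 0],
  ],
)

```text
t: 19.35
position: [0.4586, -0.0103, 0.1753]
tcp_rot: [2.97, -1.021, -0.007]
force: [0.4, 0.7, -2.0]
gripper_width: 0.46
```

```bash
python3 -c "
from h import *
corr(603.1,86.2,89.7,-4.9)"
```

```text
t 19.35 w 0.460 f [ 0.4  0.7 -2. ] at [458.6 -10.3 175.3]
shift mm [144.5  96.5 -85.6] turn deg [ 0.08 -0.25 33.04]
```

>>> drive_tool(
  series=[
    [0.03, 0.015, 0.01, 0, 0, 0, 4],
    [0.03, 0.025, 0.016, 0.001, 0, 0, 6],
    [0.03, 0.025, 0.016, 0.001, 0, -0.3, 6],
    [0.03, 0.025, 0.016, 0.001, 0, -0.3, 6],
    [0.03, 0.025, 0.016, 0.001, 0, -0.3, 6],
    [0.03, 0.015, 0.01, 0.001, 0, 0, 4],
    [0.03, 0, 0, 0, 0, 0, 0],
    [0.03, 0, 0, 0, 0, 0, 0],
  ],
)

```text
t: 20.15
position: [0.5831, 0.0773, 0.1637]
tcp_rot: [3.135, -0.131, -0.023]
force: [-0.3, 0.9, -2.3]
gripper_width: 0.463
```

```bash
python3 -c "
from h import *
corr(603.1,86.2,89.7,-4.9)"
```

```text
t 20.15 w 0.463 f [-0.3  0.9 -2.3] at [583.1  77.3 163.7]
shift mm [ 20.    8.9 -74. ] turn deg [ 0.18 -0.85 -0.12]
```

>>> drive_tool(
  series=[
    [0.03, 0.018, 0.009, 0, 0.2, -0.9, 0],
    [0.03, 0, 0, 0, 0, 0, 0],
    [0.03, 0, 0, -0.02, 0, 0, 0],
    [0.03, 0, 0, -0.02, 0, 0, 0],
    [0.03, 0, 0, 0, 0, 0, 0],
    [0.03, 0, 0, 0, 0, 0, 0],
  ],
)

```text
t: 20.75
position: [0.5931, 0.0824, 0.1183]
tcp_rot: [3.136, -0.143, -0.02]
force: [0.3, 0.9, -1.1]
gripper_width: 0.462
```

```bash
python3 -c "
from h import *
corr(603.1,86.2,89.7,-4.9)"
```

```text
t 20.75 w 0.462 f [ 0.3  0.9 -1.1] at [593.1  82.4 118.3]
shift mm [ 10.    3.8 -28.6] turn deg [ 0.11 -0.74  0.3 ]
```

>>> drive_tool(
  series=[
    [0.03, 0.011, 0.004, 0, 0, -0.9, 0.3],
    [0.03, 0.001, 0, 0, 0, 0, 0],
    [0.03, 0, 0, 0, 0, 0, 0],
  ],
)

```text
t: 21.05
position: [0.6065, 0.0861, 0.1206]
tcp_rot: [3.137, -0.136, 0.01]
force: [-0.6, 0.1, -0.6]
gripper_width: 0.461
```

```bash
python3 -c "
from h import *
corr(603.1,86.2,89.7,-4.9)"
```

```text
t 21.05 w 0.461 f [-0.6  0.1 -0.6] at [606.5  86.1 120.6]
shift mm [ -3.4   0.1 -30.9] turn deg [0.12 0.38 0.05]
```

>>> drive_tool(
  series=[
    [0.03, -0.004, 0, -0.003, 0, 0.3, 0],
    [0.03, 0, 0, -0.012, 0, 0, 0],
    [0.03, 0, 0, -0.01, 0, 0, 0],
    [0.03, 0, 0, -0.003, 0, 0, 0],
    [0.03, 0, 0, 0, 0, 0, 0],
  ],
)

```text
t: 21.55
position: [0.6025, 0.0862, 0.0911]
tcp_rot: [3.137, -0.135, 0.004]
force: [0.2, -0.9, -1.5]
gripper_width: 0.46
```

```bash
python3 -c "
from h import *
corr(603.1,86.2,89.7,-4.9)"
```

```text
t 21.55 w 0.460 f [ 0.2 -0.9 -1.5] at [602.5  86.2  91.1]
shift mm [ 0.6 -0.  -1.4] turn deg [0.13 0.13 0.03]
```

>>> drive_tool(
  series=[
    [0.03, 0, 0, -0.002, 0, 0, 0],
    [0.03, 0, 0, -0.002, 0, 0, 0],
    [0.03, 0, 0, -0.002, 0, 0, 0],
  ],
)

```text
t: 21.85
position: [0.603, 0.0862, 0.0905]
tcp_rot: [3.136, -0.135, 0.002]
force: [-4.7, -1.3, 7.9]
gripper_width: 0.46
```

Contact at 8 N. I release and go to the thick carton.

>>> drive_tool(
  series=[
    [0.06, 0, 0, 0, 0, 0, 0],
    [0.085, 0, 0, 0, 0, 0, 0],
    [0.085, 0, 0, 0, 0, 0, 0],
    [0.085, 0, 0, 0.01, 0, 0, 0],
    [0.085, 0, 0, 0.03, 0, 0, 0],
    [0.085, 0, 0, 0.04, 0, 0, 0],
    [0.085, 0, 0, 0.03, 0, 0, 0],
    [0.085, -0.025, 0.015, 0, 0, 0, 4],
    [0.085, -0.035, 0.022, 0, 0, 0, 4],
    [0.085, -0.035, 0.022, 0, 0, 0, 4],
    [0.085, -0.015, 0.01, 0, 0, 0, 3],
    [0.085, 0, 0, 0, 0, 0, 0],
  ],
)

```text
t: 23.05
position: [0.4933, 0.1563, 0.2128]
tcp_rot: [3.127, 0.288, 0.024]
force: [-0.3, 0.0, -0.1]
gripper_width: 0.996
```

```bash
python3 -c "
from h import *
p,d,P=look('top',.084,(.6,-.1),.007);cv2.imwrite('pics/top2.png',p);look('top',.116,(.603,.086));look('wrist',.084,(.472,.169));corr(472.2,168.7,56,10.2)"
```

```text
top px [304. 114.] n 907 z 0.0829 [ 682.8 -111.2] [59.5 88.6] 83.0 mean [ 681.4 -110.6]
top px [301. 143.] n 315 z 0.0825 [ 615.3 -101.2] [55.9 28.5] 84.3 mean [ 614.9 -101. ]
top px [219. 114.] n 649 z 0.1148 [674.3  79.3] [42.8 84.3] 82.3 mean [674.3  79.1]
top px [215. 146.] n 330 z 0.1148 [602.   88.1] [40.  40.7] 84.8 mean [601.1  87.9]
wrist px [233. 212.] n 3450 z 0.0828 [472.2 167.7] [44.8 56.1] 9.9 mean [473.4 167.8]
wrist px [194. 311.] n 2725 z 0.083 [372.3 187.1] [44.3 57. ] 61.4 mean [374.5 187. ]
t 23.20 w 0.995 f [ 0.6 -0.7  0.7] at [495.9 154.8 212.7]
shift mm [ -23.7   13.9 -156.7] turn deg [ 0.02  0.95 -0.13]
```

View pics/top2.png

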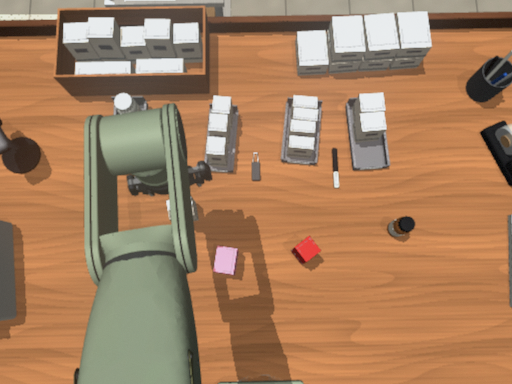

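The picture shows slim standing at (301,143) and tall at (215,146), both in place and square within about 2 mm. Amber at (402,226) has not moved. Thick comes next.

>>> drive_tool(
  series=[
    [0.085, -0.022, 0.013, 0, 0, 0.9, 0],
    [0.085, -0.001, 0, 0, 0, 0, 0],
    [0.085, 0, 0, -0.03, 0, 0, 0],
    [0.085, 0, 0, -0.03, 0, 0, 0],
    [0.085, 0, 0, -0.03, 0, 0, 0],
    [0.085, 0, 0, 0, 0, 0, 0],
    [0.085, 0, 0, 0, 0, 0, 0],
  ],
)

```text
t: 23.9
position: [0.4843, 0.1628, 0.1233]
tcp_rot: [3.128, 0.264, 0.021]
force: [0.2, -0.2, 0.0]
gripper_width: 0.996
```

```bash
python3 -c "
from h import *
corr(472.3,168.2,56,10.1)"
```

```text
t 23.90 w 0.996 f [ 0.2 -0.2  0. ] at [484.3 162.8 123.3]
shift mm [-12.    5.4 -67.3] turn deg [0.09 0.78 0.44]
```

>>> drive_tool(
  series=[
    [0.085, -0.013, 0.005, 0, 0.1, 0.9, 0.5],
    [0.085, -0.001, 0.001, 0, 0, 0, 0],
    [0.085, -0.001, 0, -0.02, 0, 0, 0],
    [0.085, -0.001, 0, -0.02, 0, 0, 0],
    [0.085, 0, 0, -0.01, 0, 0, 0],
    [0.085, 0, 0, 0, 0, 0, 0],
  ],
)

```text
t: 24.5
position: [0.4747, 0.1704, 0.0811]
tcp_rot: [-3.127, -0.279, -0.023]
force: [-0.5, -0.2, 0.4]
gripper_width: 0.998
```

```bash
python3 -c "
from h import *
corr(472.3,168.2,56,10.1)"
```

```text
t 24.50 w 0.998 f [-0.5 -0.2  0.4] at [474.7 170.4  81.1]
shift mm [ -2.4  -2.2 -25.1] turn deg [-0.17  0.83 -0.09]
```

>>> drive_tool(
  series=[
    [0.085, -0.004, -0.003, -0.01, -0.2, 0.9, 0],
    [0.085, -0.001, 0, -0.012, 0, 0, 0],
    [0.085, 0, 0, -0.006, 0, 0, 0],
    [0.085, 0, 0, 0, 0, 0, 0],
  ],
)

```text
t: 24.9
position: [0.4715, 0.1677, 0.0537]
tcp_rot: [3.129, 0.279, 0.004]
force: [-1.2, -0.9, -0.2]
gripper_width: 0.995
```

```bash
python3 -c "
from h import *
corr(472.3,168.2,56,10.1)"
```

```text
t 24.90 w 0.995 f [-1.2 -0.9 -0.2] at [471.5 167.7  53.7]
shift mm [0.8 0.5 2.3] turn deg [-0.    0.15 -0.11]
```

>>> drive_tool(
  series=[
    [0.06, 0, 0, 0, 0, 0, 0],
    [0.04, 0, 0, 0, 0, 0, 0],
    [0.04, 0, 0, 0, 0, 0, 0],
    [0.04, 0, 0, 0, 0, 0, 0],
    [0.04, 0, 0, 0, 0, 0, 0],
    [0.04, 0, 0, 0.015, 0, 0, 0],
    [0.04, 0, 0, 0.03, 0, 0, 0],
    [0.04, 0, 0, 0.035, 0, 0, 0],
    [0.04, 0, 0, 0.035, 0, 0, 0],
    [0.04, 0, 0, 0.02, 0, 0, 0],
    [0.04, 0, 0, 0, 0, 0, 0],
  ],
)

```text
t: 26.0
position: [0.4687, 0.1672, 0.1921]
tcp_rot: [3.129, 0.279, -0.003]
force: [0.2, 0.1, -1.1]
gripper_width: 0.644
```

```bash
python3 -c "
from h import *
corr(605.2,-268,57.7,2.7)"
```

```text
t 26.00 w 0.644 f [ 0.2  0.1 -1.1] at [468.7 167.2 192.1]
shift mm [ 136.5 -435.2 -134.4] turn deg [ 0.02 -0.1  -7.5 ]
```

>>> drive_tool(
  series=[
    [0.04, 0.006, -0.018, 0, 0, 0, -0.5],
    [0.04, 0.011, -0.036, 0, 0, 0, -0.7],
    [0.04, 0.011, -0.036, 0.001, 0, 0, -0.7],
    [0.04, 0.011, -0.036, 0.001, 0, 0, -0.7],
    [0.04, 0.011, -0.036, 0.001, 0, 0, -0.7],
    [0.04, 0.011, -0.036, 0.001, 0, 0, -0.7],
    [0.04, 0.011, -0.036, 0.001, 0, 0, -0.7],
    [0.04, 0.011, -0.036, 0.001, 0, 0, -0.7],
    [0.04, 0.011, -0.036, 0.001, 0, 0, -0.7],
    [0.04, 0.011, -0.036, 0.001, 0, 0, -0.7],
    [0.04, 0.011, -0.036, 0.001, 0, 0, -0.7],
    [0.04, 0.006, -0.018, 0, 0, 0, 0],
  ],
)

```text
t: 27.2
position: [0.5823, -0.2392, 0.1804]
tcp_rot: [-3.129, -0.076, 0.04]
force: [0.3, 0.6, -0.1]
gripper_width: 0.649
```

```bash
python3 -c "
from h import *
corr(605.2,-268,57.7,2.7)"
```

```text
t 27.20 w 0.649 f [ 0.3  0.6 -0.1] at [ 582.3 -239.2  180.4]
shift mm [  22.9  -28.8 -122.7] turn deg [-0.63 -1.49 -0.07]
```

>>> drive_tool(
  series=[
    [0.04, 0.021, -0.018, 0.001, -0.6, -1.5, 0],
    [0.04, 0.002, 0, 0, 0, 0, 0],
    [0.04, 0, 0, 0, 0, 0, 0],
    [0.04, 0, 0, -0.02, 0, 0, 0],
    [0.04, 0, 0, -0.03, 0, 0, 0],
    [0.04, 0, 0, -0.02, 0, 0, 0],
    [0.04, 0, 0, 0, 0, 0, 0],
    [0.04, 0, 0, 0, 0, 0, 0],
  ],
)

```text
t: 28.0
position: [0.5994, -0.2546, 0.0981]
tcp_rot: [-3.131, -0.073, 0.023]
force: [-1.5, 0.0, 0.1]
gripper_width: 0.653
```

```bash
python3 -c "
from h import *
corr(605.2,-268,57.7,2.7)"
```

```text
t 28.00 w 0.653 f [-1.5  0.   0.1] at [ 599.4 -254.6   98.1]
shift mm [  5.8 -13.4 -40.4] turn deg [-0.56 -0.87  0.01]
```

>>> drive_tool(
  series=[
    [0.04, 0.006, -0.014, 0, -0.6, -1, 0],
    [0.04, 0, 0, 0, 0, 0, 0],
    [0.04, 0, 0, 0, 0, 0, 0],
  ],
)

```text
t: 28.3
position: [0.6071, -0.2697, 0.1011]
tcp_rot: [3.137, 0.076, 0.011]
force: [-0.5, 0.3, -1.6]
gripper_width: 0.652
```

```bash
python3 -c "
from h import *
corr(605.2,-268,57.7,2.7)"
```

```text
t 28.30 w 0.652 f [-0.5  0.3 -1.6] at [ 607.1 -269.7  101.1]
shift mm [ -1.9   1.7 -43.4] turn deg [ 0.22  0.41 -0.06]
```

>>> drive_tool(
  series=[
    [0.04, -0.003, 0.002, -0.005, 0.2, 0.4, 0],
    [0.04, 0, 0, -0.015, 0, 0, 0],
    [0.04, 0, 0, -0.015, 0, 0, 0],
    [0.04, 0, 0, -0.003, 0, 0, 0],
    [0.04, 0, 0, 0, 0, 0, 0],
  ],
)

```text
t: 28.8
position: [0.6043, -0.2681, 0.0612]
tcp_rot: [3.14, 0.075, 0.003]
force: [-0.0, 0.3, -0.9]
gripper_width: 0.647
```

```bash
python3 -c "
from h import *
corr(605.2,-268,57.7,2.7)"
```

```text
t 28.80 w 0.647 f [-0.   0.3 -0.9] at [ 604.3 -268.1   61.2]
shift mm [ 0.9  0.1 -3.5] turn deg [ 0.06  0.09 -0.03]
```

>>> drive_tool(
  series=[
    [0.04, 0.001, 0, -0.003, 0, 0, 0],
    [0.04, 0, 0, -0.002, 0, 0, 0],
    [0.04, 0, 0, -0.002, 0, 0, 0],
    [0.04, 0, 0, -0.002, 0, 0, 0],
  ],
)

```text
t: 29.2
position: [0.6063, -0.2686, 0.0578]
tcp_rot: [3.139, 0.076, 0.002]
force: [-3.9, 0.9, 7.4]
gripper_width: 0.644
```

Contact at the expected height. I release, rise and back off.

>>> drive_tool(
  series=[
    [0.07, 0, 0, 0, 0, 0, 0],
    [0.085, 0, 0, 0, 0, 0, 0],
    [0.085, 0, 0, 0, 0, 0, 0],
    [0.085, 0, 0, 0.01, 0, 0, 0],
    [0.085, 0, 0, 0.03, 0, 0, 0],
    [0.085, 0, 0, 0.04, 0, 0, 0],
    [0.085, 0, 0, 0.04, 0, 0, 0],
    [0.085, 0, 0, 0.02, 0, 0, 0],
    [0.085, -0.03, 0.02, 0, 0, 0, 0],
    [0.085, -0.04, 0.02, 0, 0, 0, 0],
    [0.085, -0.04, 0.02, 0, 0, 0, 0],
    [0.085, -0.04, 0.02, 0, 0, 0, 0],
  ],
)

```text
t: 30.4
position: [0.4575, -0.1898, 0.2098]
tcp_rot: [3.132, 0.075, 0.021]
force: [-0.4, -0.0, 0.5]
gripper_width: 0.997
```

>>> drive_tool(
  series=[
    [0.085, -0.04, 0.02, 0, 0, 0, 0],
    [0.085, -0.02, 0.01, 0, 0, 0, 0],
    [0.085, 0, 0, 0, 0, 0, 0],
    [0.085, 0, 0, 0, 0, 0, 0],
  ],
)

```text
t: 30.8
position: [0.3916, -0.1561, 0.2115]
tcp_rot: [3.13, 0.076, 0.024]
force: [-0.9, -0.1, 0.1]
gripper_width: 0.994
```

```bash
python3 - <<'E'
from h import *
tcp()
p,d,P=look("top",.088,(.606,-.268),.005);cv2.imwrite("pics/top3.png",p)
for h,n in((.084,(.614,-.102)),(.116,(.603,.086)),(.095,(.606,.3)),(.098,(.4257,-.3197))): look("top",h,n,.005)
E
```

```text
tcp [ 391.6 -156.1  211.5] yaw 2.78 tilt 1.05 w 0.994 f [-0.9 -0.1  0.1]
top px [372. 112.] n 918 z 0.0868 [ 682.8 -264. ] [58.7 93. ] 88.5 mean [ 682.4 -264. ]
top px [375. 144.] n 473 z 0.0868 [ 607.1 -266.5] [44.8 57.2] 2.0 mean [ 606.8 -266.2]
top px [304. 114.] n 866 z 0.0829 [ 682.2 -110.9] [59.9 88.3] 83.9 mean [ 681.7 -110.6]
top px [301. 143.] n 297 z 0.0829 [ 615.7 -101.5] [56.  28.9] 83.3 mean [ 615.  -101.2]
top px [219. 114.] n 643 z 0.1151 [674.4  79.4] [42.8 83. ] 82.2 mean [674.1  79. ]
top px [215. 146.] n 330 z 0.1148 [601.7  88.2] [40.  41.5] 85.6 mean [601.3  88. ]
top px [122. 102.] n 240 z 0.0946 [715.4 298.8] [39.  39.1] 54.1 mean [714.5 298. ]
top px [120. 123.] n 251 z 0.0949 [664.8 300.9] [42.5 39. ] 63.6 mean [664.9 301.5]
top px [119. 148.] n 261 z 0.0949 [606.2 301.9] [39.9 39.5] 7.8 mean [605.7 301.5]
```

View pics/top3.png

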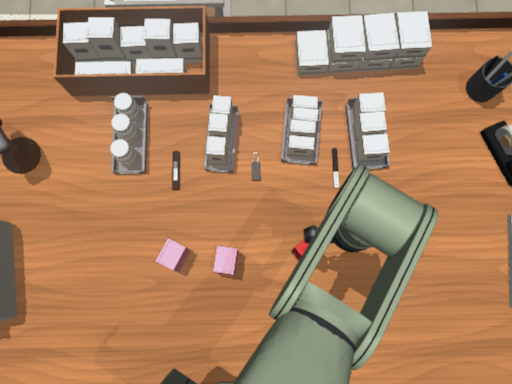

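The four packs stand in their trays at (119,148), (215,146), (301,143) and (375,144). The arm hides the amber bottle here, so I check it in the scene camera and then hand in.

```bash
python3 - <<'E'
from h import *
p,d=capture("scene");P=cloud(d,camera_model("scene"))
near=(np.hypot(P[...,0]-.4257,P[...,1]+.3197)<.035)&(P[...,2]>.09)&(P[...,2]<.105)
q=P[near];print("amber",len(q),q.mean(0).round(3) if len(q) else None)
f=np.load("scene0.npz");P=cloud(f["d"],camera_model("scene"));near=(np.hypot(P[...,0]-.4257,P[...,1]+.3197)<.035)&(P[...,2]>.09)&(P[...,2]<.105)
print("before",near.sum(),P[near].mean(0).round(3))
print(get_state()["force"]);
if len(q)>10 and np.abs(q.mean(0)-P[near].mean(0)).max()<.004: print("handing in",hand_in())
E
```

```text
amber 137 [ 0.426 -0.318  0.097]
before 137 [ 0.426 -0.318  0.097]
[0.64947216 0.3878497  0.12961673]
the job is handed in; nothing more can be done
handing in None
```

All four white packs stand upright in the free front places of their own trays. Each was lowered until it touched the tray floor and only then released. I handed the job in at about 31 s of robot time.

| Pack | Offset along the tray | Offset across the tray | Turn relative to the tray |
|---|---|---|---|
| round | under 1 mm | about 1.5 mm | not applicable |
| tall | about 1.5 mm | 2 mm | under 1° |
| slim | about 2 mm | about 1 mm | under 1° |
| thick | about 2 mm | about 1.5 mm | under 1° |

These come from the top camera, against allowances of 14 mm and 0.3 rad (about 17°). Each pack's top was level with the stock behind it.

The arm hid the amber bottle from the top camera at the end. The scene camera showed it to the millimetre where it started. The gripper was empty and well clear of everything. No checks failed or disagreed; the cameras differed by no more than about 2 mm.

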